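# Unstack the popcorn cart's toppings delivery

## Task

The toppings delivery is stacked on two small trays on the popcorn cart's counter. Take the stacks apart and set each oblong tin in the middle of the counter mat of its own lid colour, lying lengthways along the mat, and set the round salt tub in the middle of the round red coaster. Keep everything upright all the time, and let go of it all.

Things in the scene. Friction and masses are not known exactly. Their poses are not given: they have to be found in the camera images.
- tin_green_center (a point): Oblong topping tin with a leaf green lid, 100 x 46 mm and 40 mm high, 0.1 to 0.23 kg, flat on top. The point is its centre, half-way up (20 mm over its underside); x along its 100 mm length, y across its 46 mm width, z up. It lies at the bottom of one of the two stacks, on a 6 mm thick tray.
- tin_gold_center (a point): Oblong topping tin with a golden yellow lid, 100 x 46 mm and 40 mm high, 0.1 to 0.23 kg, flat on top. The point is its centre, half-way up (20 mm over its underside); x along its 100 mm length, y across its 46 mm width, z up. It lies at the bottom of one of the two stacks, on a 6 mm thick tray.
- tin_turquoise_center (a point): Oblong topping tin with a turquoise lid, 100 x 46 mm and 40 mm high, 0.1 to 0.23 kg, flat on top. The point is its centre, half-way up (20 mm over its underside); x along its 100 mm length, y across its 46 mm width, z up. It lies crosswise on the bottom tin of one of the two stacks.
- tin_brown_center (a point): Oblong topping tin with a dark brown lid, 100 x 46 mm and 40 mm high, 0.1 to 0.23 kg, flat on top. The point is its centre, half-way up (20 mm over its underside); x along its 100 mm length, y across its 46 mm width, z up. It lies crosswise on the bottom tin of one of the two stacks.
- salt_tub_center (a point): Round salt tub, white with a red band round the top, 48 mm across and 58 mm high, 0.1 to 0.2 kg. The point is its centre, half-way up (29 mm over its underside); z up. It stands on top of one of the two stacks.
- mat_green: Leaf green counter mat with a thin white line inside its edge, 124 x 66 mm, 4 mm thick, fixed on the counter. Origin at the centre of its underside (its top is 4 mm higher); x along its length, y across, z up.
- mat_gold: Golden yellow counter mat with a thin white line inside its edge, 124 x 66 mm, 4 mm thick, fixed on the counter. Origin at the centre of its underside (its top is 4 mm higher); x along its length, y across, z up.
- mat_turquoise: Turquoise counter mat with a thin white line inside its edge, 124 x 66 mm, 4 mm thick, fixed on the counter. Origin at the centre of its underside (its top is 4 mm higher); x along its length, y across, z up.
- mat_brown: Dark brown counter mat with a thin white line inside its edge, 124 x 66 mm, 4 mm thick, fixed on the counter. Origin at the centre of its underside (its top is 4 mm higher); x along its length, y across, z up.
- coaster: Round red coaster with a thin white ring, 76 mm across, 4 mm thick, fixed on the counter. Origin at the centre of its underside (its top is 4 mm higher); z up.
There are look-alikes about, which are no part of the job. What is shaped like the part that bears tin_green_center but purple is not meant.

How it is judged (in metres and radians):
At the end, for the whole second after the job is handed in: Each tin rests flat and upright on the mat of its lid colour, its centre within 12 mm of the mat's centre and its length within 0.2 rad of the mat's length (either way round); the salt tub stands upright on the red coaster, within 12 mm of its centre; all are released and at rest (horizontal distance between tin_green_center and mat_green below 0.012 m and z of tin_green_center in the frame of mat_green between 0.019 and 0.028 m and angle between each of tin_green_center, tin_gold_center, tin_turquoise_center, tin_brown_center, salt_tub_center's own z axis and vertical below 0.1 rad and linear speed of each of tin_green, tin_gold, tin_turquoise, tin_brown, salt_tub below 0.02 m/s and angle between the x axis of tin_green_center and the x axis of mat_green, either way round below 0.2 rad and horizontal distance between tin_gold_center and mat_gold below 0.012 m and z of tin_gold_center in the frame of mat_gold between 0.019 and 0.028 m and angle between the x axis of tin_gold_center and the x axis of mat_gold, either way round below 0.2 rad and horizontal distance between tin_turquoise_center and mat_turquoise below 0.012 m and z of tin_turquoise_center in the frame of mat_turquoise between 0.019 and 0.028 m and angle between the x axis of tin_turquoise_center and the x axis of mat_turquoise, either way round below 0.2 rad and horizontal distance between tin_brown_center and mat_brown below 0.012 m and z of tin_brown_center in the frame of mat_brown between 0.019 and 0.028 m and angle between the x axis of tin_brown_center and the x axis of mat_brown, either way round below 0.2 rad and horizontal distance between salt_tub_center and coaster below 0.012 m and z of salt_tub_center in the frame of coaster between 0.028 and 0.037 m); the robot touches nothing.
It fails at once if a tin or the salt tub is tipped by more than 0.6 rad (angle between any of tin_green_center, tin_gold_center, tin_turquoise_center, tin_brown_center, salt_tub_center's own z axis and vertical above 0.6 rad).
It also fails if it takes over 128 s, if anything falls off the work surface, if the arm or the gripper's body presses on something with over 40 N, if the wrist force passes 120 N, or if a joint passes its speed limit or range.

## Robot

A 6-joint arm with a two-finger parallel gripper is mounted at the origin on the work surface. World frame = base frame: x ahead of the robot, y to its left, z up, the work surface at z = 0. Lengths are in mm, angles in rad, forces in N, time in s.
With the tool pointing down it reaches from about 375 to 750 mm from the base axis. Payload 9 kg.
Tool frame: the origin (TCP) lies at the very end of the fingers, on their centre line; the grasp point (between the pads) lies 19 mm behind it (robot.grasp_offset is the distance from the TCP to the grasp point, in mm); z points along the fingers, y is the line along which they close (so a half turn about z gives the same grasp; the last joint's range is limited). The gripper opens to 85 mm and grips with 20 to 120 N. Pads are 22 mm wide; open, the fingers measure 114 mm over their backs; the gripper's body (76 mm by 85 mm) begins 54 mm behind the grasp point. The pads swing forward as they close: fully open they stand 13 mm farther back than shut.
Start: joints at [-1.357, 0.104, 0.097, 1.564, 0, 1.353], TCP at [251.117, -544.956, 231.331] pointing down, gripper open.
Joint ranges: [-2.99, 2.99], [-0.84, 1.86], [-1.1, 1.16], [-1.84, 2.11], [-1.51, 1.56], [-3.14, 3.14]. Speed limits (rad/s): [2.22, 2.22, 2.57, 3.14, 3.14, 3.14].

## Interface

Orientations are given as a unit quaternion [w, x, y, z].
In Python, from plant import robot, viewer, job gives the robot as it stands.
- The arm moves only by the tool move_arm, never from a script. Its argument "motion" is a list of rows, each an object with "linear": the shift along the tool's x, y, z each as a share of 200 mm, from -1 to 1, a list of three; "angular": the turn, a rotation vector about the tool's x, y, z each as a share of 360 degrees, from -1 to 1, a list of three. A call has exactly 10 rows; each row shifts and turns the commanded pose from where the row before left it, along the tool's axes as they then stand; what a row does not reach is not made up. A row lasts 1/8 s, in which the tool goes at most 62.5 mm and 10.7 degrees, less where a joint would pass 70% of its speed; a pose out of reach is approached as far as the arm can. A call with a number of a shift or a turn outside -1 to 1 is refused whole. A call with a gripper value outside its range is refused whole. "grip" is the opening in per cent of the stroke, from 0 (shut) to 100 (fully open), set as the call begins (left out, the last holds). The fingers move at their own pace and stop on an object; "squeeze" is the grip in N (left out, the last holds). Time passes only in rows, so rows that do not move let the fingers close, or fill a call up. It gives the time, the measured TCP pose, the force, the opening and the grip force at its end, in the units of the state.
- robot.observe(): the state, without advancing time (a new reading comes with each control period).
- viewer.read_camera(name): name is "scene" or "top" or "wrist"; returns a dict with "frame" (480x640x3 uint8, red, green, blue), "range_z" (480x640 float32, mm along the optical axis (not along the pixel's ray), 0 where there is no reading), "camera_matrix" (3x3 intrinsics, pixels), "rvec" (rotation vector, rad) and "tvec" (3), from world to camera coordinates, as OpenCV has them. Camera axes: x right, y down, z forward; pixel columns grow to the right and rows downward; lengths in mm; the calibration is good to about 2 mm. A picture is of the moment at which its call begins.
- job.hand_in(): hands the job in; it is judged then, once.
The state is a dict: "time": time; "joint_positions": joint angles; "joint_velocities": joint speeds; "joint_torque": joint torques, N m; "ee_pos": TCP position; "eef_rot": TCP orientation; "wrist_force": force on the tool from outside, world axes, zero at the start; "ft_torque": the same for the moment, N m; "opening": finger opening in mm; "gripper_force": force on a finger pad.
Only numpy, scipy, OpenCV 4.12 (cv2) and the standard library are available. Lean on these libraries where they do the work, as an engineer would, in place of code of your own. Each camera call takes 0.05 s, during which the arm holds its last target. There are 200 camera calls.

## Working session

There is one attempt and no reset: what is moved stays moved. The work goes in short steps, Python scripts to look and compute and a tool call to move; the robot and the scene stay as the last step left them, time stands still between calls to the robot, and variables do not carry over. Pictures are saved under pics/ and viewed, at most 14 in all, crops included, and the job is handed in when it is done.

Besides the shell and the picture viewer there is one more tool, called after "Call:" by a JSON object that holds its "method" and its "body", one argument or row to a line. move_arm: Moves the arm, as the interface text tells. Its arguments: {"type":"object","properties":{"motion":{"type":"array","items":{"type":"object","properties":{"linear":{"type":"array","items":{"type":"number"}},"angular":{"type":"array","items":{"type":"number"}}}}},"grip":{"type":"number"},"squeeze":{"type":"number"}},"required":["motion"]}

```bash
ls; mkdir -p pics; python3 - <<'E'
from plant import robot, viewer, job
import cv2,numpy as np
s=robot.observe();print(s)
for n in("scene","top"):
    c=viewer.read_camera(n);np.savez(f"{n}.npz",**c)
    cv2.imwrite(f"pics/{n}0.png",c["frame"][:,:,::-1])
    R=cv2.Rodrigues(c["rvec"])[0];print(n,c["camera_matrix"],-R.T@c["tvec"].ravel(),R)
E
```

```text
pics
{'time': 0.0, 'joint_positions': array([-1.35671734e+00,  1.04701446e-01,  9.64929008e-02,  1.56389472e+00,
        3.12711273e-05,  1.35311888e+00]), 'joint_velocities': array([ 0.00026137, -0.00079466,  0.00012475, -0.0004675 , -0.00081468,
        0.00161563]), 'joint_torque': array([-1.72468648e-03, -5.56935346e+01,  5.03644681e+01,  1.71259028e-02,
       -3.28149135e-04, -1.31962017e-05]), 'ee_pos': array([ 251.04033422, -544.60610031,  230.53407081]), 'eef_rot': array([-6.53437878e-04,  9.76788446e-01,  2.14205285e-01,  1.68112710e-05]), 'wrist_force': array([ 1.0582911 , -0.47710601, -0.3626695 ]), 'ft_torque': array([ 0.02050025,  0.03550358, -0.0273789 ]), 'gripper_force': 0.0, 'opening': 85.47738290463957}
scene [[613.31218305   0.         310.28667661]
 [  0.         613.31218305 230.8296719 ]
 [  0.           0.           1.        ]] [1228.38857658 -636.77358474 1014.14915147] [[ 0.72336282  0.690335   -0.01355821]
 [ 0.4466237  -0.48278624 -0.75328927]
 [-0.52656766  0.53884603 -0.65754958]]
top [[589.70823441   0.         323.72255185]
 [  0.         589.70823441 243.98251242]
 [  0.           0.           1.        ]] [ 347.89691101   92.81373447 1387.59236786] [[ 8.88470228e-04 -9.99864666e-01 -1.64274375e-02]
 [-9.94738876e-01  7.99137104e-04 -1.02439886e-01]
 [ 1.02439150e-01  1.64320255e-02 -9.94603544e-01]]
```

View pics/scene0.png

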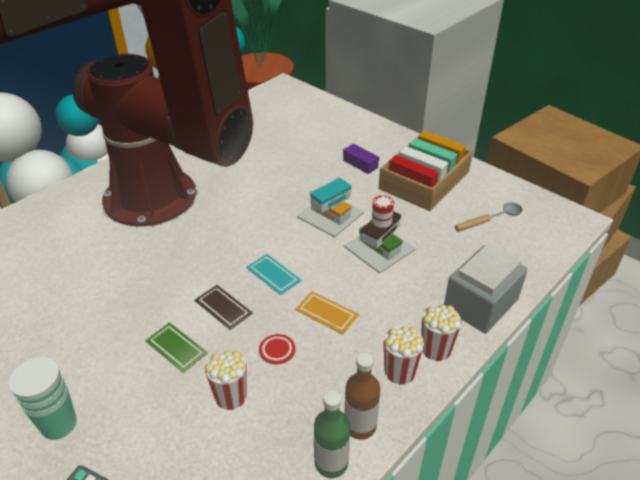

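View pics/top0.png

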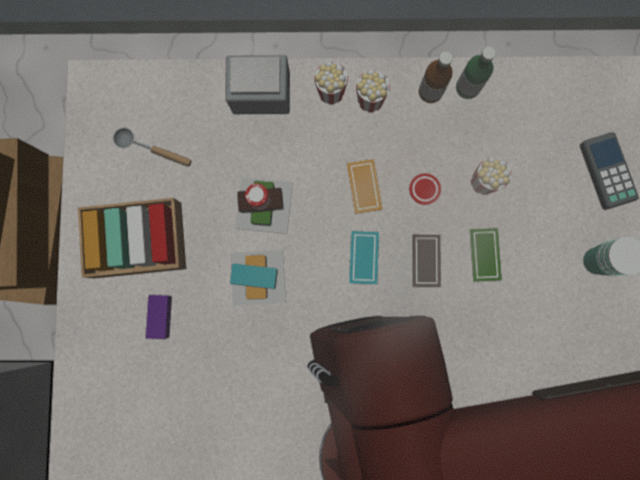

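The scene view shows the brown-on-green stack with the salt tub on top (around 382,225) and the turquoise-on-gold stack (331,200). In the top view the stacks are at (262,200) and (255,277). The mats are gold (364,186), turquoise (364,257), brown (426,260) and green (486,254), with the coaster at (425,188). The purple block at (158,316) is the decoy.

```bash
cat > h.py <<'E'
import numpy as np,cv2
def cloud(c):
    K=c["camera_matrix"];z=c["range_z"].astype(float);v,u=np.indices(z.shape)
    p=np.stack([(u-K[0,2])/K[0,0]*z,(v-K[1,2])/K[1,1]*z,z],-1)
    R=cv2.Rodrigues(c["rvec"])[0]
    return (p-np.asarray(c["tvec"]).ravel())@R
COL={"green":((38,80,40),(75,255,255)),"gold":((12,120,90),(28,255,255)),"turq":((85,100,60),(105,255,255)),
 "brown":((0,8,15),(179,150,75)),"red":((0,140,80),(4,255,255))}
def mask(c,name):
    hsv=cv2.cvtColor(c["frame"],cv2.COLOR_RGB2HSV)
    return cv2.inRange(hsv,*[np.array(a) for a in COL[name]])>0
def rect(c,name,lo,hi,P=None,zr=(-20,500)):
    """lo,hi: xy world bounds; returns median z and min-area rect of world xy"""
    P=cloud(c) if P is None else P
    m=mask(c,name)&(P[...,0]>lo[0])&(P[...,0]<hi[0])&(P[...,1]>lo[1])&(P[...,1]<hi[1])&(P[...,2]>zr[0])&(P[...,2]<zr[1])&(c["range_z"]>0)
    n,l,st,_=cv2.connectedComponentsWithStats(m.astype(np.uint8))
    if n<2: return None
    m=l==1+np.argmax(st[1:,4])
    p=P[m];z=np.median(p[:,2])
    p=p[abs(p[:,2]-z)<10]
    (cx,cy),(w,h),a=cv2.minAreaRect(p[:,:2].astype(np.float32))
    if w<h: w,h,a=h,w,a+90
    a=(a+90)%180-90
    return dict(n=len(p),c=(round(cx,1),round(cy,1)),z=round(z,1),size=(round(w),round(h)),deg=round(a,1))
E
python3 - <<'E'
from h import *
t=dict(np.load("top.npz"));s=dict(np.load("scene.npz"))
P=cloud(t)
for n,uv in dict(gold=(364,186),turq=(364,257),brown=(426,260),green=(486,254),red=(425,188),turqT=(255,276),goldT=(257,291),brownT=(275,200),greenT=(262,215),salt=(257,195),salt2=(257,190),tray=(282,222),tray2=(240,297),table=(320,220)).items():
    print(n,P[uv[1],uv[0]].round(1),cv2.cvtColor(t["frame"],cv2.COLOR_RGB2HSV)[uv[1],uv[0]])
for nm,c in(("top",t),("scene",s)):
    Q=cloud(c)
    for k in COL:
        for reg,lo,hi in(("mats",(250,-350),(560,40)),("stacks",(250,130),(540,360))):
            print(nm,k,reg,rect(c,k,lo,hi,Q,(-20,15) if reg=="mats" else (15,200)))
E
```

```text
gold [628.7  20.    5.7] [ 17 104 145]
turq [459.7  20.9   2.4] [ 91 129 127]
brown [ 452.6 -124.6    2.4] [ 8 23 87]
green [ 466.4 -264.6    4.7] [ 51  76 101]
red [ 624.4 -125.2    1.3] [  1 152 131]
turqT [410.8 265.9  88.7] [ 89 115 126]
goldT [378.7 266.3  47.7] [ 18 135 147]
brownT [580.9 223.4  86.8] [12 66 66]
greenT [553.9 257.7  42. ] [ 50 112  98]
salt [581.3 256.2 145.6] [ 50   4 171]
salt2 [592.  256.2 146.6] [ 30   2 170]
tray [542.3 214.3   8.2] [ 60   5 148]
tray2 [365.6 310.9   9.2] [ 50   5 148]
table [548.3 124.7  -1.6] [ 13  11 159]
top green mats {'n': 303, 'c': (452.2, -264.1), 'z': np.float64(6.2), 'size': (69, 39), 'deg': 4.3}
top green stacks {'n': 49, 'c': (536.8, 261.5), 'z': np.float64(46.6), 'size': (42, 6), 'deg': 89.7}
top gold mats None
top gold stacks {'n': 193, 'c': (376.5, 268.9), 'z': np.float64(47.3), 'size': (42, 23), 'deg': 89.8}
top turq mats {'n': 677, 'c': (459.3, 21.5), 'z': np.float64(5.5), 'size': (97, 40), 'deg': -2.4}
top turq stacks {'n': 822, 'c': (411.7, 270.7), 'z': np.float64(86.9), 'size': (97, 42), 'deg': 83.5}
top brown mats None
[... 220 characters left out ...]
: (117, 65), 'deg': 2.5}
scene green stacks {'n': 4, 'c': (536.9, 243.8), 'z': np.float64(44.8), 'size': (4, 2), 'deg': -48.6}
scene gold mats None
scene gold stacks {'n': 181, 'c': (446.0, 273.2), 'z': np.float64(46.8), 'size': (47, 39), 'deg': -89.1}
scene turq mats {'n': 482, 'c': (458.6, 22.0), 'z': np.float64(5.9), 'size': (103, 38), 'deg': -1.4}
scene turq stacks {'n': 511, 'c': (414.0, 271.3), 'z': np.float64(87.0), 'size': (102, 50), 'deg': 84.0}
scene brown mats {'n': 1, 'c': (409.1, -111.3), 'z': np.float64(6.3), 'size': (0, 0), 'deg': 0.0}
scene brown stacks {'n': 3, 'c': (539.0, 243.5), 'z': np.float64(41.2), 'size': (1, 0), 'deg': -63.6}
scene red mats None
scene red stacks None
```

```bash
cat >> h.py <<'E'
def ray(c,uv,z):
    uv=np.asarray(uv,np.float64).reshape(-1,1,2)
    n=cv2.undistortPoints(uv,c["camera_matrix"],None).reshape(-1,2)
    R=cv2.Rodrigues(c["rvec"])[0];o=-R.T@np.asarray(c["tvec"]).ravel()
    d=np.c_[n,np.ones(len(n))]@R
    return o+d*((z-o[2])/d[:,2])[:,None]
def proj(c,p):
    return cv2.projectPoints(np.float64([p]),np.float64(c["rvec"]),np.float64(c["tvec"]),c["camera_matrix"],None)[0].ravel()
def obj(c,xy,z,rad,zr,P=None,hue=None,sv=(50,110)):
    """object near xy with top at z: colour-vs-counter mask, depth in zr; rect on plane z"""
    P=cloud(c) if P is None else P
    hsv=cv2.cvtColor(c["frame"],cv2.COLOR_RGB2HSV)
    m=((hsv[...,1]>sv[0])|(hsv[...,2]<sv[1])) if hue is None else (abs(hsv[...,0].astype(int)-hue)<9)&(hsv[...,1]>sv[0])
    m&=(np.hypot(P[...,0]-xy[0],P[...,1]-xy[1])<rad)&(P[...,2]>zr[0])&(P[...,2]<zr[1])
    n,l,st,_=cv2.connectedComponentsWithStats(m.astype(np.uint8))
    if n<2: return None
    m=l==1+np.argmax(st[1:,4]); zz=np.median(P[m][:,2])
    v,u=np.nonzero(m); p=ray(c,np.c_[u,v],z)[:,:2].astype(np.float32)
    (cx,cy),(w,h),a=cv2.minAreaRect(p)
    if w<h: w,h,a=h,w,a+90
    return dict(n=len(p),c=(round(cx,1),round(cy,1)),zmed=round(float(zz),1),size=(round(w),round(h)),deg=round((a+90)%180-90,1))
E
python3 - <<'E'
from h import *
for nm in("top","scene"):
    c=dict(np.load(nm+".npz"));P=cloud(c);print(nm)
    for k,xy in dict(gold=(629,20),turq=(460,21),brown=(453,-125),green=(465,-264),red=(624,-125)).items():
        print(k,obj(c,xy,4,78,(-12,14),P))
    print("turqT",obj(c,(412,270),86,75,(74,100),P)); print("brownT",obj(c,(573,240),86,70,(74,97),P))
    print("goldT",obj(c,(412,270),46,75,(25,60),P,hue=18)); print("greenT",obj(c,(573,240),46,75,(25,60),P,hue=50))
    print("salt",obj(c,(573,256),144,60,(115,160),P,sv=(-1,0)))
E
```

```text
top
gold {'n': 1340, 'c': (629.7, 19.9), 'zmed': 5.4, 'size': (125, 66), 'deg': 8.8}
turq {'n': 1284, 'c': (459.2, 21.6), 'zmed': 5.3, 'size': (123, 65), 'deg': -2.7}
brown {'n': 752, 'c': (452.6, -125.0), 'zmed': 5.8, 'size': (99, 42), 'deg': -0.1}
green {'n': 1104, 'c': (465.8, -263.6), 'zmed': 5.9, 'size': (123, 65), 'deg': 2.1}
red {'n': 366, 'c': (622.8, -123.6), 'zmed': 6.0, 'size': (51, 50), 'deg': -0.8}
turqT {'n': 905, 'c': (412.4, 270.5), 'zmed': 86.9, 'size': (100, 46), 'deg': 83.7}
brownT {'n': 514, 'c': (583.3, 258.4), 'zmed': 86.8, 'size': (100, 47), 'deg': -84.9}
goldT {'n': 241, 'c': (376.5, 268.9), 'zmed': 46.8, 'size': (46, 27), 'deg': -90.0}
greenT {'n': 252, 'c': (547.5, 259.6), 'zmed': 46.9, 'size': (46, 30), 'deg': 89.9}
salt {'n': 449, 'c': (582.7, 257.6), 'zmed': 145.1, 'size': (50, 50), 'deg': -0.1}
scene
gold {'n': 1422, 'c': (629.4, 21.7), 'zmed': 5.5, 'size': (127, 70), 'deg': 8.7}
turq {'n': 1088, 'c': (459.5, 23.8), 'zmed': 5.6, 'size': (125, 66), 'deg': -2.6}
brown {'n': 608, 'c': (449.7, -120.9), 'zmed': 5.7, 'size': (98, 41), 'deg': -0.5}
green {'n': 1395, 'c': (465.2, -260.6), 'zmed': 5.3, 'size': (125, 66), 'deg': 2.5}
red {'n': 898, 'c': (621.7, -121.6), 'zmed': 5.3, 'size': (80, 76), 'deg': -45.3}
turqT {'n': 590, 'c': (417.7, 268.0), 'zmed': 86.7, 'size': (110, 59), 'deg': 83.7}
brownT {'n': 362, 'c': (589.3, 255.2), 'zmed': 86.5, 'size': (107, 52), 'deg': -88.0}
goldT {'n': 258, 'c': (449.7, 265.3), 'zmed': 45.3, 'size': (67, 43), 'deg': -88.4}
greenT {'n': 240, 'c': (622.5, 255.1), 'zmed': 46.2, 'size': (61, 36), 'deg': -83.8}
salt {'n': 436, 'c': (593.9, 247.4), 'zmed': 143.6, 'size': (87, 47), 'deg': -54.2}
```

Call:
{"method": "move_arm", "body": {
  "motion": [
    {"linear":[0,0,0],"angular":[0,0,-0.028]},
    {"linear":[0,0,0],"angular":[0,0,-0.028]},
    {"linear":[0,0,0],"angular":[0,0,-0.028]},
    {"linear":[0,0,0],"angular":[0,0,-0.028]},
    {"linear":[0,0,0],"angular":[0,0,-0.028]},
    {"linear":[0,0,0],"angular":[0,0,-0.028]},
    {"linear":[0,0,0],"angular":[0,0,-0.028]},
    {"linear":[0.24,0.126,0],"angular":[0,0,0]},
    {"linear":[0.24,0.126,0],"angular":[0,0,0]},
    {"linear":[0.24,0.126,0],"angular":[0,0,0]}
  ],
  "grip": 100,
  "squeeze": 40
}}

```text
time: 1.35
ee_pos: [313.4, -392.9, 230.8]
eef_rot: [-0.0, 0.674, 0.739, 0.0]
wrist_force: [1.0, 0.7, -0.0]
opening: 85.3
gripper_force: 0.0
```

```bash
cat > plan.py <<'E'
import sys,numpy as np
from scipy.spatial.transform import Rotation as Ro
from plant import robot
def plan(x,y,z,psi=None,verbose=True):
    s=robot.observe();w,a,b,c=s["eef_rot"];R=Ro.from_quat([a,b,c,w]).as_matrix()
    yaw=np.degrees(np.arctan2(R[1,0],R[0,0]))
    d=(R.T@(np.array([x,y,z])-s["ee_pos"]))/200
    print("t %.2f pos %s psi %.1f tilt %.2f open %.1f gf %.0f q1 %.0f q6 %.0f"%(s["time"],s["ee_pos"].round(1),yaw,np.degrees(np.arccos(-R[2,2])),s["opening"],s["gripper_force"],*np.degrees(s["joint_positions"][[0,5]])))
    print("  tool shares",d.round(3),"rows>=%.1f"%(np.linalg.norm(d)/.3125))
    if psi is not None:
        t=(psi-yaw+180)%360-180;print("  turn share z %.4f rows>=%.1f"%(-t/360,abs(t)/10.7))
if __name__=="__main__": plan(*map(float,sys.argv[1:]))
E
python3 plan.py 582.5 257.5 231 95
```

```text
t 1.35 pos [ 313.4 -392.9  230.8] psi 95.3 tilt 0.04 open 85.3 gf 0 q1 -66 q6 18
  tool shares [3.115e+00 1.639e+00 1.000e-03] rows>=11.3
  turn share z 0.0008 rows>=0.0
```

Call:
{"method": "move_arm", "body": {
  "motion": [
    {"linear":[0.24,0.126,0]},
    {"linear":[0.24,0.126,0]},
    {"linear":[0.24,0.126,0]},
    {"linear":[0.24,0.126,0]},
    {"linear":[0.24,0.126,0]},
    {"linear":[0.24,0.126,0]},
    {"linear":[0.24,0.126,0]},
    {"linear":[0.24,0.126,0]},
    {"linear":[0.24,0.126,0]},
    {"linear":[0.24,0.126,0]}
  ]
}}

```text
invalid input
```

```bash
python3 plan.py 582.5 257.5 231 95
```

```text
t 1.35 pos [ 313.4 -392.9  230.8] psi 95.3 tilt 0.04 open 85.3 gf 0 q1 -66 q6 18
  tool shares [3.115e+00 1.639e+00 1.000e-03] rows>=11.3
  turn share z 0.0008 rows>=0.0
```

Angular has to be given in every row.

Call:
{"method": "move_arm", "body": {
  "motion": [
    {"linear":[0.24,0.126,0],"angular":[0,0,0]},
    {"linear":[0.24,0.126,0],"angular":[0,0,0]},
    {"linear":[0.24,0.126,0],"angular":[0,0,0]},
    {"linear":[0.24,0.126,0],"angular":[0,0,0]},
    {"linear":[0.24,0.126,0],"angular":[0,0,0]},
    {"linear":[0.24,0.126,0],"angular":[0,0,0]},
    {"linear":[0.24,0.126,0],"angular":[0,0,0]},
    {"linear":[0.24,0.126,0],"angular":[0,0,0]},
    {"linear":[0.24,0.126,0],"angular":[0,0,0]},
    {"linear":[0.24,0.126,0],"angular":[0,0,0]}
  ]
}}

```text
time: 2.6
ee_pos: [520.0, 108.5, 231.0]
eef_rot: [0.0, 0.674, 0.739, -0.0]
wrist_force: [0.4, -1.2, -0.2]
opening: 85.2
gripper_force: 0.0
```

```bash
python3 plan.py 582.5 257.5 231 95;python3 - <<'E'
from plant import viewer
from h import *
c=viewer.read_camera("wrist");np.savez("w1.npz",**c);cv2.imwrite("pics/w1.png",c["frame"][:,:,::-1])
R=cv2.Rodrigues(c["rvec"])[0];print(-R.T@c["tvec"].ravel(),R[2])
E
```

```text
t 2.60 pos [520.  108.5 231. ] psi 95.3 tilt 0.01 open 85.2 gf 0 q1 -2 q6 82
  tool shares [ 0.713  0.38  -0.   ] rows>=2.6
  turn share z 0.0009 rows>=0.0
[512.49345761 177.58387283 374.00831575] [ 0.02419749 -0.26841903 -0.96299829]
```

View pics/w1.png

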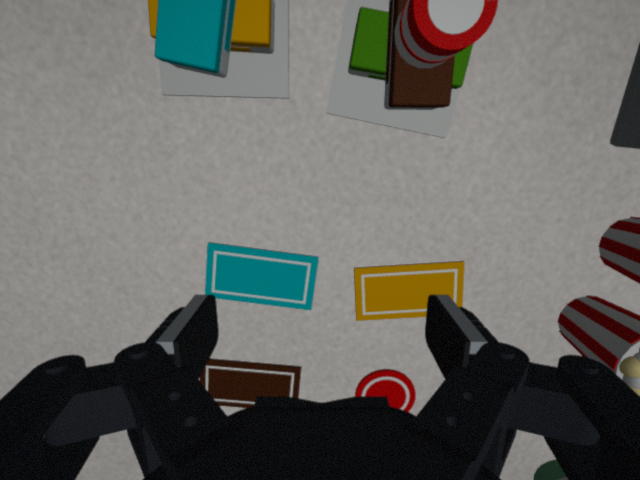

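The wrist view shows both stacks at the top (salt at about 455,20) plus the turquoise, gold and brown mats and the coaster. I'll use it as a check.

```bash
python3 - <<'E'
from h import *
c=dict(np.load("w1.npz"));P=cloud(c)
for k,xy in dict(gold=(629,20),turq=(460,21),red=(624,-125)).items(): print(k,obj(c,xy,4,78,(-12,14),P))
print("turqT",obj(c,(412,270),86,75,(74,100),P)); print("brownT",obj(c,(583,258),86,70,(74,97),P))
print("salt pts",P[12:20,455].round(0)[::4], ray(c,[[455,14]],144))
E
```

```text
gold {'n': 2868, 'c': (627.5, 21.9), 'zmed': 4.9, 'size': (103, 45), 'deg': 9.1}
turq {'n': 3315, 'c': (457.0, 23.8), 'zmed': 5.0, 'size': (103, 45), 'deg': -2.6}
red {'n': 721, 'c': (623.9, -114.3), 'zmed': 5.1, 'size': (52, 35), 'deg': -20.9}
turqT {'n': 4474, 'c': (409.0, 247.2), 'zmed': 86.2, 'size': (49, 49), 'deg': 83.6}
brownT {'n': 3329, 'c': (581.8, 246.3), 'zmed': 86.2, 'size': (72, 47), 'deg': -85.0}
salt pts [[582. 256. 145.]
 [583. 254. 145.]] [[582.74266988 255.63771628 144.        ]]
```

Call:
{"method": "move_arm", "body": {
  "motion": [
    {"linear":[0.24,0.126,0],"angular":[0,0,0]},
    {"linear":[0.24,0.126,0],"angular":[0,0,0]},
    {"linear":[0.24,0.126,0],"angular":[0,0,0]},
    {"linear":[0,0,0],"angular":[0,0,0]},
    {"linear":[0,0,0.123],"angular":[0,0,0]},
    {"linear":[0,0,0.123],"angular":[0,0,0]},
    {"linear":[0,0,0.123],"angular":[0,0,0]},
    {"linear":[0,0,0.123],"angular":[0,0,0]},
    {"linear":[0,0,0.123],"angular":[0,0,0]},
    {"linear":[0,0,0],"angular":[0,0,0]}
  ]
}}

```text
time: 3.9
ee_pos: [580.0, 255.9, 106.3]
eef_rot: [-0.001, 0.674, 0.739, -0.002]
wrist_force: [0.5, -0.1, 0.5]
opening: 85.4
gripper_force: 0.0
```

```bash
python3 plan.py 582.5 257.5 108 95
```

```text
t 3.90 pos [580.  255.9 106.3] psi 95.3 tilt 0.23 open 85.4 gf 0 q1 12 q6 97
  tool shares [ 0.007  0.013 -0.009] rows>=0.1
  turn share z 0.0007 rows>=0.0
```

Call:
{"method": "move_arm", "body": {
  "motion": [
    {"linear":[0.007,0.013,0],"angular":[0,0,0]},
    {"linear":[0,0,0],"angular":[0,0,0]},
    {"linear":[0,0,0],"angular":[0,0,0]},
    {"linear":[0,0,0],"angular":[0,0,0]},
    {"linear":[0,0,0],"angular":[0,0,0]},
    {"linear":[0,0,0],"angular":[0,0,0]},
    {"linear":[0,0,0],"angular":[0,0,0]},
    {"linear":[0,0,0],"angular":[0,0,0]},
    {"linear":[0,0,0],"angular":[0,0,0]},
    {"linear":[0,0,0],"angular":[0,0,0]}
  ],
  "grip": 0,
  "squeeze": 40
}}

```text
time: 5.15
ee_pos: [584.8, 258.8, 109.9]
eef_rot: [0.001, 0.674, 0.739, 0.001]
wrist_force: [-1.6, -0.5, 6.2]
opening: 47.3
gripper_force: 40.5
```

```bash
python3 plan.py 622.5 -123 150 95
```

```text
t 5.15 pos [584.8 258.8 109.9] psi 95.3 tilt 0.12 open 47.3 gf 40 q1 12 q6 97
  tool shares [-1.918  0.012 -0.2  ] rows>=6.2
  turn share z 0.0009 rows>=0.0
```

Call:
{"method": "move_arm", "body": {
  "motion": [
    {"linear":[0,0,-0.1],"angular":[0,0,0]},
    {"linear":[0,0,-0.1],"angular":[0,0,0]},
    {"linear":[0,0,-0.1],"angular":[0,0,0]},
    {"linear":[-0.1,0,0],"angular":[0,0,0]},
    {"linear":[-0.25,0,0],"angular":[0,0,0]},
    {"linear":[-0.3,0,0],"angular":[0,0,0]},
    {"linear":[-0.3,0,0],"angular":[0,0,0]},
    {"linear":[-0.3,0,0],"angular":[0,0,0]},
    {"linear":[-0.3,0,0],"angular":[0,0,0]},
    {"linear":[-0.25,0,0],"angular":[0,0,0]}
  ]
}}

```text
time: 6.4
ee_pos: [616.7, -103.1, 168.1]
eef_rot: [-0.0, 0.674, 0.739, -0.0]
wrist_force: [-0.3, 0.6, -2.5]
opening: 47.2
gripper_force: 41.4
```

```bash
python3 plan.py 622.5 -122.5 60;python3 - <<'E'
from plant import viewer
from h import *
c=viewer.read_camera("wrist");np.savez("w2.npz",**c);cv2.imwrite("pics/w2.png",c["frame"][:,:,::-1])
E
```

```text
t 6.40 pos [ 616.7 -103.1  168.1] psi 95.2 tilt 0.03 open 47.2 gf 41 q1 -21 q6 63
  tool shares [-0.099  0.02   0.54 ] rows>=1.8
```

View pics/w2.png

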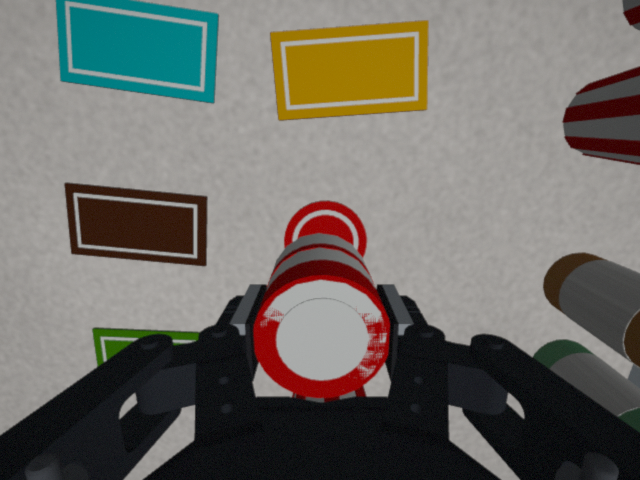

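The tub is held upright, lid at (321,338). The coaster is behind it at (325,240) and the mats are fully visible.

```bash
python3 - <<'E'
from h import *
c=dict(np.load("w2.npz"));P=cloud(c)
for k,xy,sv in (("gold",(629,20),(40,90)),("turq",(460,21),(40,90)),("brown",(453,-125),(60,80))):
    print(k,obj(c,xy,4,80,(-12,14),P,sv=sv))
    hsv=cv2.cvtColor(c["frame"],cv2.COLOR_RGB2HSV)
# corners clicked from picture
for k,q in dict(turq=[(57,0),(219,14),(214,102),(61,79)],gold=[(271,33),(428,20),(428,110),(278,120)],brown=[(66,183),(207,196),(206,265),(70,253)]).items():
    p=ray(c,q,4)[:,:2]; r=cv2.minAreaRect(p.astype(np.float32)); print(k,p.mean(0).round(1),r)
z=P[325:350,300:345,2];print("tub top z",np.median(z),ray(c,[[321,339]],float(np.median(z))).round(1))
print("coaster edges",ray(c,[(285,238),(367,238),(325,200)],4).round(1))
E
```

```text
gold {'n': 7719, 'c': (627.2, 22.4), 'zmed': 4.8, 'size': (102, 44), 'deg': 9.1}
turq {'n': 8097, 'c': (456.8, 24.5), 'zmed': 4.9, 'size': (103, 44), 'deg': -2.6}
brown {'n': 5168, 'c': (449.0, -122.1), 'zmed': 5.0, 'size': (101, 43), 'deg': -0.4}
turq [458.3  22.5] ((458.3298034667969, 24.525634765625), (64.24250030517578, 123.6243667602539), 87.11176300048828)
gold [627.9  21.8] ((627.9776611328125, 22.179710388183594), (124.40882873535156, 65.85377502441406), 8.815254211425781)
brown [ 450.6 -121.2] ((450.0059814453125, -121.2183837890625), (64.80047607421875, 125.57555389404297), 89.849365234375)
tub top z 203.42809364304858 [[615.1 -99.7 203.4]]
coaster edges [[ 583.8 -121.     4. ]
 [ 658.1 -114.2    4. ]
 [ 616.8  -83.     4. ]]
```

Call:
{"method": "move_arm", "body": {
  "motion": [
    {"linear":[-0.109,0.02,0],"angular":[0,0,0]},
    {"linear":[0,0,0],"angular":[0,0,0]},
    {"linear":[0,0,0.12],"angular":[0,0,0]},
    {"linear":[0,0,0.12],"angular":[0,0,0]},
    {"linear":[0,0,0.12],"angular":[0,0,0]},
    {"linear":[0,0,0.12],"angular":[0,0,0]},
    {"linear":[0,0,0.12],"angular":[0,0,0]},
    {"linear":[0,0,0.05],"angular":[0,0,0]},
    {"linear":[0,0,0],"angular":[0,0,0]},
    {"linear":[0,0,0],"angular":[0,0,0]}
  ]
}}

```text
time: 7.7
ee_pos: [624.1, -121.2, 39.6]
eef_rot: [0.001, 0.674, 0.739, 0.0]
wrist_force: [0.2, 0.2, -1.0]
opening: 46.9
gripper_force: 41.6
```

```bash
python3 plan.py 622.7 -124.4 28
```

```text
t 7.70 pos [ 624.1 -121.2   39.6] psi 95.3 tilt 0.09 open 46.9 gf 42 q1 -23 q6 62
  tool shares [-0.015 -0.008  0.058] rows>=0.2
```

Call:
{"method": "move_arm", "body": {
  "motion": [
    {"linear":[-0.015,-0.006,0],"angular":[0,0,0]},
    {"linear":[0,0,0],"angular":[0,0,0]},
    {"linear":[0,0,0.02],"angular":[0,0,0]},
    {"linear":[0,0,0.015],"angular":[0,0,0]},
    {"linear":[0,0,0.01],"angular":[0,0,0]},
    {"linear":[0,0,0.01],"angular":[0,0,0]},
    {"linear":[0,0,0.005],"angular":[0,0,0]},
    {"linear":[0,0,0],"angular":[0,0,0]},
    {"linear":[0,0,0],"angular":[0,0,0]},
    {"linear":[0,0,0],"angular":[0,0,0]}
  ]
}}

```text
time: 8.95
ee_pos: [622.4, -124.3, 27.9]
eef_rot: [0.0, 0.674, 0.739, -0.0]
wrist_force: [-7.9, 1.7, 12.5]
opening: 47.3
gripper_force: 42.8
```

```bash
python3 plan.py 622.7 -124.4 27
```

```text
t 8.95 pos [ 622.4 -124.3   27.9] psi 95.3 tilt 0.03 open 47.3 gf 43 q1 -23 q6 62
  tool shares [-0.     0.002  0.004] rows>=0.0
```

Call:
{"method": "move_arm", "body": {
  "motion": [
    {"linear":[0,0,0],"angular":[0,0,0]},
    {"linear":[0,0,0],"angular":[0,0,0]},
    {"linear":[0,0,0],"angular":[0,0,0]},
    {"linear":[0,0,0],"angular":[0,0,0]},
    {"linear":[0,0,0],"angular":[0,0,0]},
    {"linear":[0,0,0],"angular":[0,0,0]},
    {"linear":[0,0,0],"angular":[0,0,0]},
    {"linear":[0,0,-0.05],"angular":[0,0,0]},
    {"linear":[0,0,-0.2],"angular":[0,0,0]},
    {"linear":[0,0,-0.25],"angular":[0,0,0]}
  ],
  "grip": 100
}}

```text
time: 10.2
ee_pos: [621.7, -124.0, 127.1]
eef_rot: [-0.001, 0.674, 0.739, -0.0]
wrist_force: [0.9, -0.8, 1.1]
opening: 86.0
gripper_force: 0.0
```

```bash
python3 plan.py 583 258 150 95; python3 - <<'E'
from plant import viewer
from h import *
c=viewer.read_camera("top");np.savez("t2.npz",**c);P=cloud(c)
print("salt",obj(c,(623,-124),62,60,(40,75),P,sv=(-1,0)))
print("brown",obj(c,(583,258),86,75,(70,97),P))
E
```

```text
t 10.20 pos [ 621.7 -124.   127.1] psi 95.3 tilt 0.09 open 86.0 gf 0 q1 -23 q6 62
  tool shares [ 1.92  -0.017 -0.113] rows>=6.2
  turn share z 0.0008 rows>=0.0
salt None
brown {'n': 916, 'c': (583.1, 258.0), 'zmed': 86.6, 'size': (99, 48), 'deg': -84.3}
```

Call:
{"method": "move_arm", "body": {
  "motion": [
    {"linear":[0.1,0,-0.12],"angular":[0,0,0]},
    {"linear":[0.25,0,0],"angular":[0,0,0]},
    {"linear":[0.3,0,0],"angular":[0,0,0]},
    {"linear":[0.3,0,0],"angular":[0,0,0]},
    {"linear":[0.3,0,0],"angular":[0,0,0]},
    {"linear":[0.3,0,0],"angular":[0,0,0]},
    {"linear":[0.25,0,0],"angular":[0,0,0]},
    {"linear":[0.12,-0.017,0],"angular":[0,0,0]},
    {"linear":[0,0,0],"angular":[0,0,0]},
    {"linear":[0,0,0],"angular":[0,0,0]}
  ]
}}

```text
time: 11.5
ee_pos: [583.9, 257.2, 150.6]
eef_rot: [0.0, 0.674, 0.739, 0.0]
wrist_force: [0.2, -0.1, 0.5]
opening: 85.4
gripper_force: 0.0
```

```bash
python3 plan.py 583 258 55 95.5;python3 - <<'E'
from plant import viewer
from h import *
c=viewer.read_camera("top");np.savez("t3.npz",**c);P=cloud(c)
print("salt",obj(c,(623,-124),62,60,(40,75),P,sv=(-1,0)))
E
```

```text
t 11.50 pos [583.9 257.2 150.6] psi 95.3 tilt 0.03 open 85.4 gf 0 q1 12 q6 97
  tool shares [ 0.005 -0.004  0.478] rows>=1.5
  turn share z -0.0006 rows>=0.0
salt {'n': 395, 'c': (622.2, -122.1), 'zmed': 63.4, 'size': (52, 47), 'deg': -45.1}
```

Call:
{"method": "move_arm", "body": {
  "motion": [
    {"linear":[0.005,-0.004,0.1],"angular":[0,0,0]},
    {"linear":[0,0,0.12],"angular":[0,0,0]},
    {"linear":[0,0,0.12],"angular":[0,0,0]},
    {"linear":[0,0,0.09],"angular":[0,0,0]},
    {"linear":[0,0,0.04],"angular":[0,0,0]},
    {"linear":[0,0,0],"angular":[0,0,0]},
    {"linear":[0,0,0],"angular":[0,0,0]},
    {"linear":[0,0,0],"angular":[0,0,0]},
    {"linear":[0,0,0],"angular":[0,0,0]},
    {"linear":[0,0,0],"angular":[0,0,0]}
  ]
}}

```text
time: 12.8
ee_pos: [582.8, 258.7, 56.5]
eef_rot: [0.0, 0.674, 0.739, 0.0]
wrist_force: [0.8, 0.8, -0.3]
opening: 85.8
gripper_force: 0.0
```

Call:
{"method": "move_arm", "body": {
  "motion": [
    {"linear":[0,0,0],"angular":[0,0,0]},
    {"linear":[0,0,0],"angular":[0,0,0]},
    {"linear":[0,0,0],"angular":[0,0,0]},
    {"linear":[0,0,0],"angular":[0,0,0]},
    {"linear":[0,0,0],"angular":[0,0,0]},
    {"linear":[0,0,0],"angular":[0,0,0]},
    {"linear":[0,0,0],"angular":[0,0,0]},
    {"linear":[0,0,0],"angular":[0,0,0]},
    {"linear":[0,0,0],"angular":[0,0,0]},
    {"linear":[0,0,0],"angular":[0,0,0]}
  ],
  "grip": 0,
  "squeeze": 45
}}

```text
time: 14.05
ee_pos: [582.8, 258.7, 56.4]
eef_rot: [0.0, 0.674, 0.739, 0.0]
wrist_force: [-0.0, 0.1, 4.0]
opening: 45.9
gripper_force: 47.5
```

```bash
python3 plan.py 450.5 -123 150 179.7
```

```text
t 14.05 pos [582.8 258.7  56.4] psi 95.3 tilt 0.02 open 45.9 gf 48 q1 12 q6 97
  tool shares [-1.839 -0.835 -0.468] rows>=6.6
  turn share z -0.2345 rows>=7.9
```

Call:
{"method": "move_arm", "body": {
  "motion": [
    {"linear":[0,0,-0.1],"angular":[0,0,0]},
    {"linear":[0,0,-0.18],"angular":[0,0,0]},
    {"linear":[0,0,-0.17],"angular":[0,0,0]},
    {"linear":[-0.263,-0.119,0],"angular":[0,0,0]},
    {"linear":[-0.263,-0.119,0],"angular":[0,0,0]},
    {"linear":[-0.263,-0.119,0],"angular":[0,0,0]},
    {"linear":[-0.263,-0.119,0],"angular":[0,0,0]},
    {"linear":[-0.263,-0.119,0],"angular":[0,0,0]},
    {"linear":[-0.263,-0.119,0],"angular":[0,0,0]},
    {"linear":[-0.263,-0.119,0],"angular":[0,0,0]}
  ]
}}

```text
time: 15.3
ee_pos: [450.0, -124.9, 147.3]
eef_rot: [0.001, 0.674, 0.739, 0.0]
wrist_force: [2.0, -1.0, -1.8]
opening: 45.2
gripper_force: 47.1
```

Call:
{"method": "move_arm", "body": {
  "motion": [
    {"linear":[0,0,0],"angular":[0,0,0]},
    {"linear":[0,0,0],"angular":[0,0,-0.028]},
    {"linear":[0,0,0],"angular":[0,0,-0.029]},
    {"linear":[0,0,0],"angular":[0,0,-0.029]},
    {"linear":[0,0,0],"angular":[0,0,-0.029]},
    {"linear":[0,0,0],"angular":[0,0,-0.029]},
    {"linear":[0,0,0],"angular":[0,0,-0.029]},
    {"linear":[0,0,0],"angular":[0,0,-0.029]},
    {"linear":[0,0,0],"angular":[0,0,-0.028]},
    {"linear":[0,0,0],"angular":[0,0,0]}
  ]
}}

```text
time: 16.55
ee_pos: [451.0, -122.6, 146.9]
eef_rot: [0.0, 0.017, 1.0, 0.0]
wrist_force: [-0.1, 0.0, -1.0]
opening: 45.1
gripper_force: 47.2
```

```bash
python3 plan.py 450.5 -123 14.5 179.7;python3 - <<'E'
from plant import viewer
from h import *
c=viewer.read_camera("wrist");np.savez("w3.npz",**c);cv2.imwrite("pics/w3.png",c["frame"][:,:,::-1])
P=cloud(c);print("held",obj(c,(450,-123),180,75,(170,195),P))
c=viewer.read_camera("top")
cv2.imwrite("pics/t3.png",c["frame"][:,:,::-1])
print("green",obj(c,(573,258),46,75,(30,60),hue=50))
E
```

```text
t 16.55 pos [ 451.  -122.6  146.9] psi 178.1 tilt 0.01 open 45.1 gf 47 q1 -31 q6 -29
  tool shares [ 0.003 -0.002  0.662] rows>=2.1
  turn share z -0.0045 rows>=0.2
held {'n': 29141, 'c': (436.9, -117.2), 'zmed': 176.8, 'size': (85, 76), 'deg': -25.2}
green {'n': 836, 'c': (582.8, 257.7), 'zmed': 46.5, 'size': (99, 46), 'deg': -4.4}
```

View pics/w3.png

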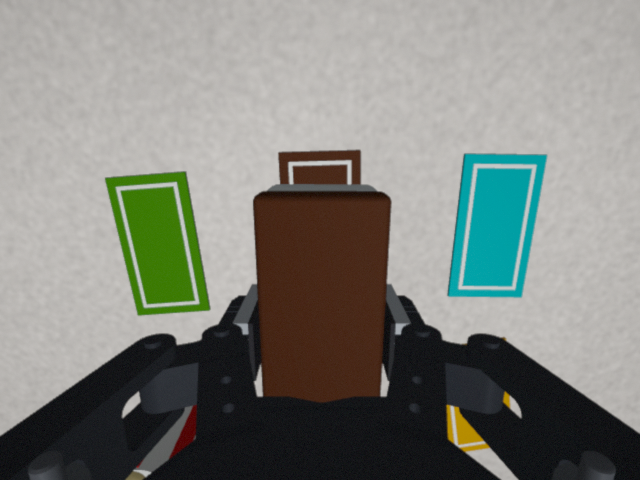

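```bash
python3 - <<'E'
from h import *
c=dict(np.load("w3.npz"));P=cloud(c)
print("mat far corners",ray(c,[(279,152),(360,150)],4).round(1))
print("tin far edge",ray(c,[(255,198),(320,194),(390,198)],176).round(1),P[230,320].round(1),P[330,320].round(1))
for k,q in dict(turq=[(463,154),(546,154),(522,297),(449,296)],green=[(106,178),(184,172),(210,309),(138,315)]).items():
    p=ray(c,q,4)[:,:2].astype(np.float32);print(k,p.mean(0).round(1),cv2.minAreaRect(p))
E
```

```text
mat far corners [[ 388.  -153.     4. ]
 [ 388.6  -88.8    4. ]]
tin far edge [[ 398.6 -141.4  176. ]
 [ 398.  -120.1  176. ]
 [ 400.   -97.3  176. ]] [ 409.9 -120.5  176.7] [ 446.7 -121.8  177.4]
turq [457.  24.] ((457.2735900878906, 23.771944046020508), (65.88882446289062, 123.51100158691406), 88.07875061035156)
green [ 463.4 -259.7] ((463.31060791015625, -260.1713562011719), (122.71475219726562, 65.82321166992188), 3.0688188076019287)
```

Call:
{"method": "move_arm", "body": {
  "motion": [
    {"linear":[-0.005,-0.007,0],"angular":[0,0,-0.0045]},
    {"linear":[0,0,0.12],"angular":[0,0,0]},
    {"linear":[0,0,0.16],"angular":[0,0,0]},
    {"linear":[0,0,0.16],"angular":[0,0,0]},
    {"linear":[0,0,0.1],"angular":[0,0,0]},
    {"linear":[0,0,0.05],"angular":[0,0,0]},
    {"linear":[0,0,0.03],"angular":[0,0,0]},
    {"linear":[0,0,0.02],"angular":[0,0,0]},
    {"linear":[0,0,0.01],"angular":[0,0,0]},
    {"linear":[0,0,0],"angular":[0,0,0]}
  ]
}}

```text
time: 17.9
ee_pos: [452.0, -124.9, 16.6]
eef_rot: [0.0, 0.002, 1.0, -0.0]
wrist_force: [0.2, -0.7, -1.4]
opening: 45.5
gripper_force: 47.1
```

```bash
python3 plan.py 452 -124 14 179.7
```

```text
t 17.90 pos [ 452.  -124.9   16.6] psi 179.7 tilt 0.03 open 45.5 gf 47 q1 -31 q6 -31
  tool shares [-0.     0.004  0.013] rows>=0.0
  turn share z 0.0001 rows>=0.0
```

Call:
{"method": "move_arm", "body": {
  "motion": [
    {"linear":[0,0.004,0.006],"angular":[0,0,0]},
    {"linear":[0,0,0.006],"angular":[0,0,0]},
    {"linear":[0,0,0],"angular":[0,0,0]},
    {"linear":[0,0,0],"angular":[0,0,0]},
    {"linear":[0,0,0],"angular":[0,0,0]},
    {"linear":[0,0,0],"angular":[0,0,0]},
    {"linear":[0,0,0],"angular":[0,0,0]},
    {"linear":[0,0,0],"angular":[0,0,0]},
    {"linear":[0,0,0],"angular":[0,0,0]},
    {"linear":[0,0,0],"angular":[0,0,0]}
  ]
}}

```text
time: 19.15
ee_pos: [452.0, -124.0, 14.4]
eef_rot: [0.0, 0.002, 1.0, -0.0]
wrist_force: [-3.4, 1.1, 5.6]
opening: 45.2
gripper_force: 47.7
```

Call:
{"method": "move_arm", "body": {
  "motion": [
    {"linear":[0,0,0],"angular":[0,0,0]},
    {"linear":[0,0,0],"angular":[0,0,0]},
    {"linear":[0,0,0],"angular":[0,0,0]},
    {"linear":[0,0,0],"angular":[0,0,0]},
    {"linear":[0,0,0],"angular":[0,0,0]},
    {"linear":[0,0,0],"angular":[0,0,0]},
    {"linear":[0,0,0],"angular":[0,0,0]},
    {"linear":[0,0,-0.05],"angular":[0,0,0]},
    {"linear":[0,0,-0.25],"angular":[0,0,0]},
    {"linear":[0,0,-0.3],"angular":[0,0,0]}
  ],
  "grip": 100
}}

```text
time: 20.4
ee_pos: [451.0, -123.5, 135.1]
eef_rot: [-0.001, 0.002, 1.0, 0.0]
wrist_force: [0.7, -0.8, 1.0]
opening: 85.6
gripper_force: 0.0
```

```bash
python3 plan.py 582.5 258 130 175.6
```

```text
t 20.40 pos [ 451.  -123.5  135.1] psi 179.7 tilt 0.09 open 85.6 gf 0 q1 -31 q6 -31
  tool shares [-0.648  1.911  0.026] rows>=6.5
  turn share z 0.0114 rows>=0.4
```

Call:
{"method": "move_arm", "body": {
  "motion": [
    {"linear":[-0.092,0.273,0],"angular":[0,0,0]},
    {"linear":[-0.092,0.273,0],"angular":[0,0,0]},
    {"linear":[-0.092,0.273,0],"angular":[0,0,0]},
    {"linear":[-0.092,0.273,0],"angular":[0,0,0]},
    {"linear":[-0.092,0.273,0],"angular":[0,0,0]},
    {"linear":[-0.093,0.273,0],"angular":[0,0,0]},
    {"linear":[-0.093,0.273,0],"angular":[0,0,0]},
    {"linear":[0,0,0],"angular":[0,0,0.0114]},
    {"linear":[0,0,0],"angular":[0,0,0]},
    {"linear":[0,0,0],"angular":[0,0,0]}
  ]
}}

```text
time: 21.65
ee_pos: [583.0, 257.1, 134.4]
eef_rot: [0.0, 0.038, 0.999, -0.0]
wrist_force: [-0.2, -0.1, -0.6]
opening: 85.2
gripper_force: 0.0
```

```bash
python3 plan.py 583 257.7 16 175.6;python3 - <<'E'
from plant import viewer
from h import *
c=viewer.read_camera("top");np.savez("t4.npz",**c);cv2.imwrite("pics/t4.png",c["frame"][180:320,330:530,::-1].repeat(3,0).repeat(3,1))
hsv=cv2.cvtColor(c["frame"],cv2.COLOR_RGB2HSV)
print("browntin",obj(c,(451,-124),44,75,(30,58)))
print("salt",obj(c,(623,-124),62,60,(40,75),sv=(-1,0)))
E
```

```text
t 21.65 pos [583.  257.1 134.4] psi 175.7 tilt 0.03 open 85.2 gf 0 q1 12 q6 16
  tool shares [0.    0.003 0.592] rows>=1.9
  turn share z 0.0002 rows>=0.0
browntin {'n': 895, 'c': (453.0, -124.2), 'zmed': 45.2, 'size': (98, 48), 'deg': -0.1}
salt {'n': 395, 'c': (622.2, -122.1), 'zmed': 63.3, 'size': (52, 47), 'deg': -46.0}
```

View pics/t4.png

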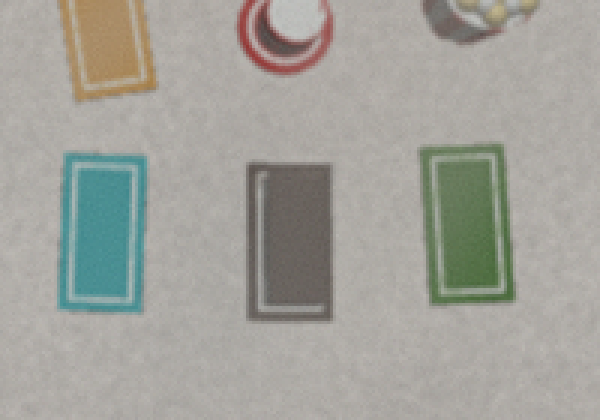

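The crop shows the brown tin sitting centred on its mat around (290,242). Now the green tin.

Call:
{"method": "move_arm", "body": {
  "motion": [
    {"linear":[0,0.003,0.12],"angular":[0,0,0]},
    {"linear":[0,0,0.16],"angular":[0,0,0]},
    {"linear":[0,0,0.16],"angular":[0,0,0]},
    {"linear":[0,0,0.1],"angular":[0,0,0]},
    {"linear":[0,0,0.05],"angular":[0,0,0]},
    {"linear":[0,0,0],"angular":[0,0,0]},
    {"linear":[0,0,0],"angular":[0,0,0]},
    {"linear":[0,0,0],"angular":[0,0,0]},
    {"linear":[0,0,0],"angular":[0,0,0]},
    {"linear":[0,0,0],"angular":[0,0,0]}
  ]
}}

```text
time: 22.95
ee_pos: [583.0, 258.3, 16.1]
eef_rot: [0.0, 0.038, 0.999, -0.0]
wrist_force: [0.2, 0.4, -0.2]
opening: 85.4
gripper_force: 0.0
```

Call:
{"method": "move_arm", "body": {
  "motion": [
    {"linear":[0,0,0],"angular":[0,0,0]},
    {"linear":[0,0,0],"angular":[0,0,0]},
    {"linear":[0,0,0],"angular":[0,0,0]},
    {"linear":[0,0,0],"angular":[0,0,0]},
    {"linear":[0,0,0],"angular":[0,0,0]},
    {"linear":[0,0,0],"angular":[0,0,0]},
    {"linear":[0,0,0],"angular":[0,0,0]},
    {"linear":[0,0,0],"angular":[0,0,0]},
    {"linear":[0,0,0],"angular":[0,0,0]},
    {"linear":[0,0,0],"angular":[0,0,0]}
  ],
  "grip": 0
}}

```text
time: 24.2
ee_pos: [583.1, 258.3, 16.1]
eef_rot: [0.0, 0.038, 0.999, 0.0]
wrist_force: [-0.1, 0.8, 4.4]
opening: 45.5
gripper_force: 48.0
```

```bash
python3 plan.py 465 -262.5 140 182.4
```

```text
t 24.20 pos [583.1 258.3  16.1] psi 175.6 tilt 0.03 open 45.5 gf 48 q1 12 q6 17
  tool shares [ 0.389 -2.641 -0.62 ] rows>=8.8
  turn share z -0.0188 rows>=0.6
```

Call:
{"method": "move_arm", "body": {
  "motion": [
    {"linear":[0,0,-0.1],"angular":[0,0,0]},
    {"linear":[0,0,-0.25],"angular":[0,0,0]},
    {"linear":[0,0,-0.25],"angular":[0,0,0]},
    {"linear":[0.039,-0.264,0],"angular":[0,0,0]},
    {"linear":[0.039,-0.264,0],"angular":[0,0,0]},
    {"linear":[0.039,-0.264,0],"angular":[0,0,0]},
    {"linear":[0.039,-0.264,0],"angular":[0,0,0]},
    {"linear":[0.039,-0.264,0],"angular":[0,0,0]},
    {"linear":[0.039,-0.264,0],"angular":[0,0,0]},
    {"linear":[0.039,-0.264,0],"angular":[0,0,0]}
  ]
}}

```text
time: 25.45
ee_pos: [499.3, -107.7, 136.7]
eef_rot: [0.0, 0.038, 0.999, -0.0]
wrist_force: [0.4, -0.5, -2.4]
opening: 45.0
gripper_force: 47.3
```

Call:
{"method": "move_arm", "body": {
  "motion": [
    {"linear":[0.039,-0.264,0],"angular":[0,0,0]},
    {"linear":[0.039,-0.264,0],"angular":[0,0,0]},
    {"linear":[0.039,-0.264,0],"angular":[0,0,0]},
    {"linear":[0,0,0],"angular":[0,0,-0.0188]},
    {"linear":[0,0,0],"angular":[0,0,0]},
    {"linear":[0,0,0],"angular":[0,0,0]},
    {"linear":[0,0,0],"angular":[0,0,0]},
    {"linear":[0,0,0],"angular":[0,0,0]},
    {"linear":[0,0,0],"angular":[0,0,0]},
    {"linear":[0,0,0],"angular":[0,0,0]}
  ]
}}

```text
time: 26.7
ee_pos: [464.8, -262.2, 135.9]
eef_rot: [-0.0, -0.021, 1.0, -0.0]
wrist_force: [0.5, -0.9, -1.8]
opening: 45.6
gripper_force: 47.5
```

```bash
python3 plan.py 465 -262.5 14.2 182.4;python3 - <<'E'
from plant import viewer
from h import *
c=viewer.read_camera("wrist");np.savez("w4.npz",**c);cv2.imwrite("pics/w4.png",c["frame"][:,:,::-1])
E
```

```text
t 26.70 pos [ 464.8 -262.2  135.9] psi -177.6 tilt 0.01 open 45.6 gf 48 q1 -43 q6 -46
  tool shares [-0.001 -0.002  0.609] rows>=1.9
  turn share z -0.0000 rows>=0.0
```

View pics/w4.png

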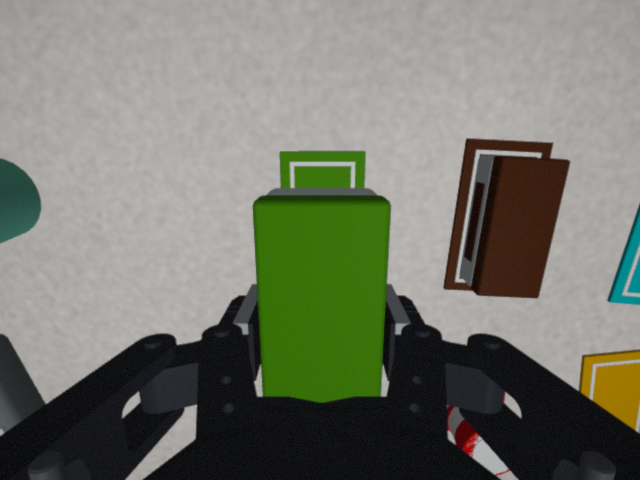

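Green tin held straight, with its mat right behind it at (322,165). I'm lowering it.

Call:
{"method": "move_arm", "body": {
  "motion": [
    {"linear":[-0.001,-0.002,0.12],"angular":[0,0,0]},
    {"linear":[0,0,0.15],"angular":[0,0,0]},
    {"linear":[0,0,0.15],"angular":[0,0,0]},
    {"linear":[0,0,0.08],"angular":[0,0,0]},
    {"linear":[0,0,0.04],"angular":[0,0,0]},
    {"linear":[0,0,0.03],"angular":[0,0,0]},
    {"linear":[0,0,0.02],"angular":[0,0,0]},
    {"linear":[0,0,0.01],"angular":[0,0,0]},
    {"linear":[0,0,0.005],"angular":[0,0,0]},
    {"linear":[0,0,0],"angular":[0,0,0]}
  ]
}}

```text
time: 28.0
ee_pos: [465.1, -262.7, 15.1]
eef_rot: [0.0, -0.021, 1.0, -0.0]
wrist_force: [0.0, -0.4, -2.2]
opening: 45.4
gripper_force: 47.5
```

```bash
python3 plan.py 465.3 -262.5 13.8 182.4; python3 - <<'E'
from h import *
c=dict(np.load("w4.npz"))
print("mat far corners",ray(c,[(281,152),(365,151)],4).round(1))
print("tin far edge",ray(c,[(255,203),(320,198),(390,203)],165).round(1))
E
```

```text
t 28.00 pos [ 465.1 -262.7   15.1] psi -177.6 tilt 0.02 open 45.4 gf 48 q1 -44 q6 -46
  tool shares [-0.001  0.001  0.006] rows>=0.0
  turn share z -0.0000 rows>=0.0
mat far corners [[ 403.9 -294.3    4. ]
 [ 400.5 -230.4    4. ]]
tin far edge [[ 415.7 -284.8  165. ]
 [ 413.1 -263.5  165. ]
 [ 413.8 -240.5  165. ]]
```

Call:
{"method": "move_arm", "body": {
  "motion": [
    {"linear":[0,0,0.006],"angular":[0,0,0]},
    {"linear":[0,0,0.004],"angular":[0,0,0]},
    {"linear":[0,0,0],"angular":[0,0,0]},
    {"linear":[0,0,0],"angular":[0,0,0]},
    {"linear":[0,0,0],"angular":[0,0,0]},
    {"linear":[0,0,0],"angular":[0,0,0]},
    {"linear":[0,0,0],"angular":[0,0,0]},
    {"linear":[0,0,0],"angular":[0,0,0]},
    {"linear":[0,0,0],"angular":[0,0,0]},
    {"linear":[0,0,0],"angular":[0,0,0]}
  ]
}}

```text
time: 29.25
ee_pos: [465.2, -262.9, 14.1]
eef_rot: [0.0, -0.021, 1.0, -0.0]
wrist_force: [-3.3, 2.6, 8.7]
opening: 45.5
gripper_force: 48.9
```

Call:
{"method": "move_arm", "body": {
  "motion": [
    {"linear":[0,0,0],"angular":[0,0,0]},
    {"linear":[0,0,0],"angular":[0,0,0]},
    {"linear":[0,0,0],"angular":[0,0,0]},
    {"linear":[0,0,0],"angular":[0,0,0]},
    {"linear":[0,0,0],"angular":[0,0,0]},
    {"linear":[0,0,0],"angular":[0,0,0]},
    {"linear":[0,0,0],"angular":[0,0,0]},
    {"linear":[0,0,-0.05],"angular":[0,0,0]},
    {"linear":[0,0,-0.3],"angular":[0,0,0]},
    {"linear":[0,0,-0.3],"angular":[0,0,0]}
  ],
  "grip": 100
}}

```text
time: 30.5
ee_pos: [464.6, -262.3, 144.9]
eef_rot: [-0.0, -0.021, 1.0, 0.0]
wrist_force: [1.0, 0.2, 0.6]
opening: 85.3
gripper_force: 0.0
```

```bash
python3 plan.py 413 270 150 83.7
```

```text
t 30.50 pos [ 464.6 -262.3  144.9] psi -177.6 tilt 0.02 open 85.3 gf 0 q1 -44 q6 -46
  tool shares [ 0.147  2.67  -0.025] rows>=8.6
  turn share z 0.2741 rows>=9.2
```

Call:
{"method": "move_arm", "body": {
  "motion": [
    {"linear":[0.015,0.267,0],"angular":[0,0,0]},
    {"linear":[0.015,0.267,0],"angular":[0,0,0]},
    {"linear":[0.015,0.267,0],"angular":[0,0,0]},
    {"linear":[0.015,0.267,0],"angular":[0,0,0]},
    {"linear":[0.015,0.267,0],"angular":[0,0,0]},
    {"linear":[0.015,0.267,0],"angular":[0,0,0]},
    {"linear":[0.015,0.267,0],"angular":[0,0,0]},
    {"linear":[0.015,0.267,0],"angular":[0,0,0]},
    {"linear":[0.015,0.267,0],"angular":[0,0,0]},
    {"linear":[0.015,0.267,0],"angular":[0,0,0]}
  ]
}}

```text
time: 31.75
ee_pos: [412.6, 271.5, 143.9]
eef_rot: [0.001, -0.021, 1.0, 0.0]
wrist_force: [1.2, -0.5, -0.4]
opening: 85.4
gripper_force: 0.0
```

```bash
python3 plan.py 412.4 270.3 55 83.7;python3 - <<'E'
from plant import viewer
from h import *
c=viewer.read_camera("top");np.savez("t5.npz",**c)
for k,a in dict(green=((465,-263),44,(30,58)),brown=((452,-124),44,(30,58)),turq=((412,270),86,(74,100))).items(): print(k,obj(c,a[0],a[1],75,a[2]))
E
```

```text
t 31.75 pos [412.6 271.5 143.9] psi -177.6 tilt 0.09 open 85.4 gf 0 q1 18 q6 16
  tool shares [ 0.002 -0.006  0.445] rows>=1.4
  turn share z 0.2741 rows>=9.2
green {'n': 931, 'c': (466.7, -262.1), 'zmed': 45.1, 'size': (99, 50), 'deg': 1.5}
brown {'n': 916, 'c': (453.0, -123.8), 'zmed': 45.2, 'size': (99, 48), 'deg': -1.1}
turq {'n': 168, 'c': (399.8, 243.4), 'zmed': 86.4, 'size': (43, 27), 'deg': 83.7}
```

Call:
{"method": "move_arm", "body": {
  "motion": [
    {"linear":[0,0,0],"angular":[0,0,0.0274]},
    {"linear":[0,0,0],"angular":[0,0,0.0274]},
    {"linear":[0,0,0],"angular":[0,0,0.0274]},
    {"linear":[0,0,0],"angular":[0,0,0.0274]},
    {"linear":[0,0,0],"angular":[0,0,0.0274]},
    {"linear":[0,0,0],"angular":[0,0,0.0274]},
    {"linear":[0,0,0],"angular":[0,0,0.0274]},
    {"linear":[0,0,0],"angular":[0,0,0.0274]},
    {"linear":[0,0,0],"angular":[0,0,0.0274]},
    {"linear":[0,0,0],"angular":[0,0,0.0274]}
  ]
}}

```text
time: 33.05
ee_pos: [412.9, 269.6, 143.6]
eef_rot: [0.0, 0.747, 0.665, 0.0]
wrist_force: [-0.0, 0.0, 0.1]
opening: 85.2
gripper_force: 0.0
```

```bash
python3 plan.py 412.4 270.3 56 83.7
```

```text
t 33.05 pos [412.9 269.6 143.6] psi 83.4 tilt 0.04 open 85.2 gf 0 q1 18 q6 114
  tool shares [ 0.003 -0.003  0.438] rows>=1.4
  turn share z -0.0008 rows>=0.0
```

Green is on its mat, within about 1.5 mm. Turquoise is next.

Call:
{"method": "move_arm", "body": {
  "motion": [
    {"linear":[0.003,-0.003,0.1],"angular":[0,0,-0.0008]},
    {"linear":[0,0,0.12],"angular":[0,0,0]},
    {"linear":[0,0,0.12],"angular":[0,0,0]},
    {"linear":[0,0,0.06],"angular":[0,0,0]},
    {"linear":[0,0,0.038],"angular":[0,0,0]},
    {"linear":[0,0,0],"angular":[0,0,0]},
    {"linear":[0,0,0],"angular":[0,0,0]},
    {"linear":[0,0,0],"angular":[0,0,0]},
    {"linear":[0,0,0],"angular":[0,0,0]},
    {"linear":[0,0,0],"angular":[0,0,0]}
  ]
}}

```text
time: 34.3
ee_pos: [412.4, 270.3, 55.4]
eef_rot: [0.0, 0.743, 0.669, 0.0]
wrist_force: [0.2, 0.6, 0.7]
opening: 85.6
gripper_force: 0.0
```

Call:
{"method": "move_arm", "body": {
  "motion": [
    {"linear":[0,0,0],"angular":[0,0,0]},
    {"linear":[0,0,0],"angular":[0,0,0]},
    {"linear":[0,0,0],"angular":[0,0,0]},
    {"linear":[0,0,0],"angular":[0,0,0]},
    {"linear":[0,0,0],"angular":[0,0,0]},
    {"linear":[0,0,0],"angular":[0,0,0]},
    {"linear":[0,0,0],"angular":[0,0,0]},
    {"linear":[0,0,0],"angular":[0,0,0]},
    {"linear":[0,0,0],"angular":[0,0,0]},
    {"linear":[0,0,0],"angular":[0,0,0]}
  ],
  "grip": 0
}}

```text
time: 35.55
ee_pos: [412.4, 270.3, 55.4]
eef_rot: [0.0, 0.743, 0.669, 0.0]
wrist_force: [-0.5, -0.1, 4.4]
opening: 45.2
gripper_force: 47.4
```

```bash
python3 plan.py 459 22.5 145 177.4
```

```text
t 35.55 pos [412.4 270.3  55.4] psi 84.0 tilt 0.02 open 45.2 gf 47 q1 18 q6 114
  tool shares [-1.208  0.361 -0.448] rows>=4.3
  turn share z -0.2594 rows>=8.7
```

Call:
{"method": "move_arm", "body": {
  "motion": [
    {"linear":[0,0,-0.1],"angular":[0,0,0]},
    {"linear":[0,0,-0.18],"angular":[0,0,0]},
    {"linear":[0,0,-0.17],"angular":[0,0,0]},
    {"linear":[-0.201,0.06,0],"angular":[0,0,0]},
    {"linear":[-0.201,0.06,0],"angular":[0,0,0]},
    {"linear":[-0.201,0.06,0],"angular":[0,0,0]},
    {"linear":[-0.201,0.06,0],"angular":[0,0,0]},
    {"linear":[-0.201,0.06,0],"angular":[0,0,0]},
    {"linear":[-0.201,0.06,0],"angular":[0,0,0]},
    {"linear":[0,0,0],"angular":[0,0,0]}
  ]
}}

```text
time: 36.8
ee_pos: [458.7, 20.7, 144.4]
eef_rot: [-0.0, 0.744, 0.668, -0.001]
wrist_force: [-0.3, 1.1, -1.6]
opening: 45.3
gripper_force: 46.8
```

Call:
{"method": "move_arm", "body": {
  "motion": [
    {"linear":[0,0,0],"angular":[0,0,-0.0288]},
    {"linear":[0,0,0],"angular":[0,0,-0.0288]},
    {"linear":[0,0,0],"angular":[0,0,-0.0288]},
    {"linear":[0,0,0],"angular":[0,0,-0.0288]},
    {"linear":[0,0,0],"angular":[0,0,-0.0288]},
    {"linear":[0,0,0],"angular":[0,0,-0.0288]},
    {"linear":[0,0,0],"angular":[0,0,-0.0288]},
    {"linear":[0,0,0],"angular":[0,0,-0.0288]},
    {"linear":[0,0,0],"angular":[0,0,-0.0288]},
    {"linear":[0,0,0],"angular":[0,0,0]}
  ]
}}

```text
time: 38.05
ee_pos: [458.4, 23.7, 144.8]
eef_rot: [-0.0, 0.023, 1.0, 0.0]
wrist_force: [0.6, 0.6, -1.7]
opening: 45.5
gripper_force: 46.6
```

```bash
python3 plan.py 459 22.5 13.8 177.4;python3 - <<'E'
from plant import viewer
from h import *
c=viewer.read_camera("wrist");np.savez("w5.npz",**c);cv2.imwrite("pics/w5.png",c["frame"][:,:,::-1])
c=viewer.read_camera("top");np.savez("t6.npz",**c);print("gold",obj(c,(412,270),46,75,(30,60),hue=18))
E
```

```text
t 38.05 pos [458.4  23.7 144.8] psi 177.3 tilt 0.06 open 45.5 gf 47 q1 -13 q6 -11
  tool shares [-0.004 -0.006  0.655] rows>=2.1
  turn share z -0.0002 rows>=0.0
gold {'n': 902, 'c': (412.0, 270.4), 'zmed': 46.7, 'size': (98, 48), 'deg': 0.8}
```

View pics/w5.png

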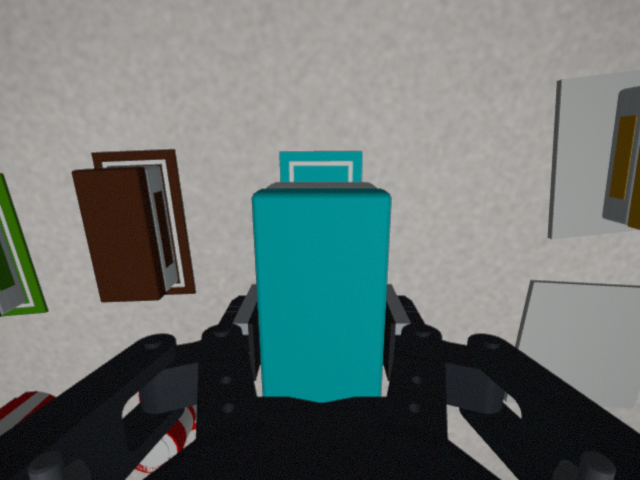

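Turquoise is held straight over its mat (far edge at 321,151), and the gold tin is uncovered. I'm lowering it.

Call:
{"method": "move_arm", "body": {
  "motion": [
    {"linear":[-0.003,-0.005,0.12],"angular":[0,0,0]},
    {"linear":[0,0,0.17],"angular":[0,0,0]},
    {"linear":[0,0,0.17],"angular":[0,0,0]},
    {"linear":[0,0,0.08],"angular":[0,0,0]},
    {"linear":[0,0,0.05],"angular":[0,0,0]},
    {"linear":[0,0,0.03],"angular":[0,0,0]},
    {"linear":[0,0,0.02],"angular":[0,0,0]},
    {"linear":[0,0,0.008],"angular":[0,0,0]},
    {"linear":[0,0,0],"angular":[0,0,0]},
    {"linear":[0,0,0],"angular":[0,0,0]}
  ]
}}

```text
time: 39.4
ee_pos: [459.6, 21.8, 16.0]
eef_rot: [0.0, 0.023, 1.0, -0.0]
wrist_force: [0.5, -0.0, -2.4]
opening: 45.6
gripper_force: 46.8
```

```bash
python3 plan.py 459 22.5 13.3 177.4; python3 - <<'E'
from h import *
c=dict(np.load("w5.npz"))
print("mat far",ray(c,[(280,152),(362,152)],4).round(1))
print("tin far",ray(c,[(254,195),(320,190),(390,195)],175.4).round(1))
E
```

```text
t 39.40 pos [459.6  21.8  16. ] psi 177.3 tilt 0.03 open 45.6 gf 47 q1 -14 q6 -11
  tool shares [0.003 0.003 0.013] rows>=0.0
  turn share z -0.0002 rows>=0.0
mat far [[394.8  -4.9   4. ]
 [397.8  59.7   4. ]]
tin far [[404.5   5.6 175.4]
 [403.9  26.9 175.4]
 [406.5  49.4 175.4]]
```

Call:
{"method": "move_arm", "body": {
  "motion": [
    {"linear":[-0.004,0.002,0.007],"angular":[0,0,0]},
    {"linear":[0,0,0.006],"angular":[0,0,0]},
    {"linear":[0,0,0],"angular":[0,0,0]},
    {"linear":[0,0,0],"angular":[0,0,0]},
    {"linear":[0,0,0],"angular":[0,0,0]},
    {"linear":[0,0,0],"angular":[0,0,0]},
    {"linear":[0,0,0],"angular":[0,0,0]},
    {"linear":[0,0,0],"angular":[0,0,0]},
    {"linear":[0,0,0],"angular":[0,0,0]},
    {"linear":[0,0,0],"angular":[0,0,0]}
  ]
}}

```text
time: 40.65
ee_pos: [460.3, 22.2, 13.4]
eef_rot: [0.0, 0.023, 1.0, -0.0]
wrist_force: [-1.9, -0.3, 4.9]
opening: 45.3
gripper_force: 47.5
```

Call:
{"method": "move_arm", "body": {
  "motion": [
    {"linear":[0,0,0],"angular":[0,0,0]},
    {"linear":[0,0,0],"angular":[0,0,0]},
    {"linear":[0,0,0],"angular":[0,0,0]},
    {"linear":[0,0,0],"angular":[0,0,0]},
    {"linear":[0,0,0],"angular":[0,0,0]},
    {"linear":[0,0,0],"angular":[0,0,0]},
    {"linear":[0,0,0],"angular":[0,0,0]},
    {"linear":[0,0,-0.05],"angular":[0,0,0]},
    {"linear":[0,0,-0.25],"angular":[0,0,0]},
    {"linear":[0,0,-0.25],"angular":[0,0,0]}
  ],
  "grip": 100
}}

```text
time: 41.9
ee_pos: [459.8, 22.3, 124.9]
eef_rot: [-0.0, 0.023, 1.0, -0.0]
wrist_force: [1.3, -0.8, -0.5]
opening: 85.0
gripper_force: 0.0
```

```bash
python3 plan.py 412 270.4 120 180.8
```

```text
t 41.90 pos [459.8  22.3 124.9] psi 177.3 tilt 0.01 open 85.0 gf 0 q1 -14 q6 -11
  tool shares [0.296 1.228 0.024] rows>=4.0
  turn share z -0.0096 rows>=0.3
```

Call:
{"method": "move_arm", "body": {
  "motion": [
    {"linear":[0.049,0.205,0],"angular":[0,0,0]},
    {"linear":[0.049,0.205,0],"angular":[0,0,0]},
    {"linear":[0.049,0.205,0],"angular":[0,0,0]},
    {"linear":[0.049,0.205,0],"angular":[0,0,0]},
    {"linear":[0.05,0.204,0],"angular":[0,0,0]},
    {"linear":[0.05,0.204,0],"angular":[0,0,-0.0096]},
    {"linear":[0,0,0],"angular":[0,0,0]},
    {"linear":[0,0,0],"angular":[0,0,0]},
    {"linear":[0,0,0],"angular":[0,0,0]},
    {"linear":[0,0,0],"angular":[0,0,0]}
  ]
}}

```text
time: 43.15
ee_pos: [412.8, 269.6, 123.2]
eef_rot: [0.0, -0.006, 1.0, -0.0]
wrist_force: [0.5, 0.1, 0.5]
opening: 85.0
gripper_force: 0.0
```

```bash
python3 plan.py 412 270.4 16 180.8;python3 - <<'E'
from plant import viewer
from h import *
c=viewer.read_camera("top");np.savez("t7.npz",**c);print("turq",obj(c,(459,22),44,75,(30,60)))
E
```

```text
t 43.15 pos [412.8 269.6 123.2] psi -179.3 tilt 0.01 open 85.0 gf 0 q1 18 q6 17
  tool shares [0.004 0.004 0.536] rows>=1.7
  turn share z -0.0002 rows>=0.0
turq {'n': 873, 'c': (459.4, 21.1), 'zmed': 45.3, 'size': (100, 46), 'deg': -2.6}
```

Turquoise is on target. Now gold.

Call:
{"method": "move_arm", "body": {
  "motion": [
    {"linear":[0.004,0.004,0.1],"angular":[0,0,0]},
    {"linear":[0,0,0.14],"angular":[0,0,0]},
    {"linear":[0,0,0.14],"angular":[0,0,0]},
    {"linear":[0,0,0.1],"angular":[0,0,0]},
    {"linear":[0,0,0.056],"angular":[0,0,0]},
    {"linear":[0,0,0],"angular":[0,0,0]},
    {"linear":[0,0,0],"angular":[0,0,0]},
    {"linear":[0,0,0],"angular":[0,0,0]},
    {"linear":[0,0,0],"angular":[0,0,0]},
    {"linear":[0,0,0],"angular":[0,0,0]}
  ]
}}

```text
time: 44.45
ee_pos: [411.8, 271.2, 16.1]
eef_rot: [0.0, -0.007, 1.0, 0.0]
wrist_force: [0.6, -0.0, 1.2]
opening: 85.2
gripper_force: 0.0
```

Call:
{"method": "move_arm", "body": {
  "motion": [
    {"linear":[0,0,0],"angular":[0,0,0]},
    {"linear":[0,0,0],"angular":[0,0,0]},
    {"linear":[0,0,0],"angular":[0,0,0]},
    {"linear":[0,0,0],"angular":[0,0,0]},
    {"linear":[0,0,0],"angular":[0,0,0]},
    {"linear":[0,0,0],"angular":[0,0,0]},
    {"linear":[0,0,0],"angular":[0,0,0]},
    {"linear":[0,0,0],"angular":[0,0,0]},
    {"linear":[0,0,0],"angular":[0,0,0]},
    {"linear":[0,0,0],"angular":[0,0,0]}
  ],
  "grip": 0
}}

```text
time: 45.7
ee_pos: [411.8, 271.2, 16.1]
eef_rot: [0.0, -0.007, 1.0, 0.0]
wrist_force: [-0.8, 0.4, 5.1]
opening: 45.3
gripper_force: 47.4
```

```bash
python3 plan.py 629.3 21 130 188.8
```

```text
t 45.70 pos [411.8 271.2  16.1] psi -179.2 tilt 0.03 open 45.3 gf 47 q1 18 q6 17
  tool shares [-1.07  -1.266 -0.569] rows>=5.6
  turn share z -0.0222 rows>=0.7
```

Call:
{"method": "move_arm", "body": {
  "motion": [
    {"linear":[0,0,-0.1],"angular":[0,0,0]},
    {"linear":[0,0,-0.23],"angular":[0,0,0]},
    {"linear":[0,0,-0.23],"angular":[0,0,0]},
    {"linear":[-0.178,-0.211,0],"angular":[0,0,0]},
    {"linear":[-0.178,-0.211,0],"angular":[0,0,0]},
    {"linear":[-0.178,-0.211,0],"angular":[0,0,0]},
    {"linear":[-0.178,-0.211,0],"angular":[0,0,0]},
    {"linear":[-0.178,-0.211,0],"angular":[0,0,0]},
    {"linear":[-0.178,-0.211,0],"angular":[0,0,0]},
    {"linear":[0,0,0],"angular":[0,0,-0.0222]}
  ]
}}

```text
time: 46.95
ee_pos: [629.7, 17.5, 125.7]
eef_rot: [-0.001, -0.076, 0.997, -0.0]
wrist_force: [-0.2, 0.3, -1.3]
opening: 45.2
gripper_force: 46.8
```

```bash
python3 plan.py 629.3 21 14.1 188.8;python3 - <<'E'
from plant import viewer
from h import *
c=viewer.read_camera("wrist");np.savez("w6.npz",**c);cv2.imwrite("pics/w6.png",c["frame"][:,:,::-1])
E
```

```text
t 46.95 pos [629.7  17.5 125.7] psi -171.3 tilt 0.13 open 45.2 gf 47 q1 -10 q6 -19
  tool shares [-0.002  0.017  0.558] rows>=1.8
  turn share z -0.0002 rows>=0.0
```

View pics/w6.png

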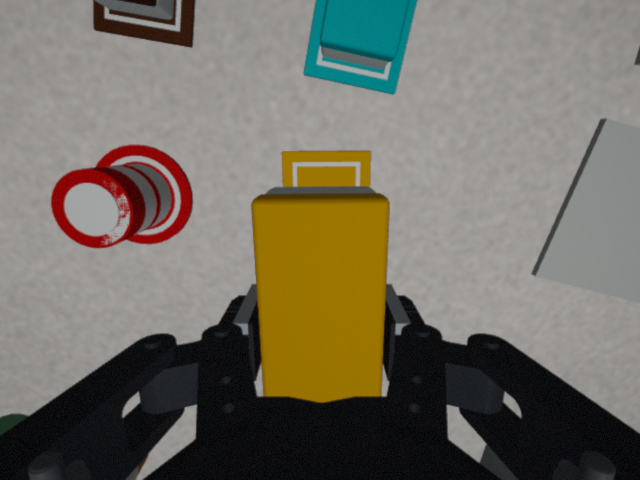

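Gold is held straight, and its mat at (327,151) is slightly right of the tin, which agrees with the planned +y correction. I'm lowering it partway.

Call:
{"method": "move_arm", "body": {
  "motion": [
    {"linear":[-0.002,0.009,0],"angular":[0,0,0]},
    {"linear":[0,0,0.12],"angular":[0,0,0]},
    {"linear":[0,0,0.15],"angular":[0,0,0]},
    {"linear":[0,0,0.12],"angular":[0,0,0]},
    {"linear":[0,0,0.06],"angular":[0,0,0]},
    {"linear":[0,0,0.03],"angular":[0,0,0]},
    {"linear":[0,0,0.02],"angular":[0,0,0]},
    {"linear":[0,0,0],"angular":[0,0,0]},
    {"linear":[0,0,0],"angular":[0,0,0]},
    {"linear":[0,0,0],"angular":[0,0,0]}
  ]
}}

```text
time: 48.25
ee_pos: [629.1, 22.6, 28.3]
eef_rot: [0.0, -0.077, 0.997, -0.0]
wrist_force: [0.0, 0.3, -0.5]
opening: 45.3
gripper_force: 46.9
```

```bash
python3 plan.py 629.3 21 14 188.8
```

```text
t 48.25 pos [629.1  22.6  28.3] psi -171.2 tilt 0.04 open 45.3 gf 47 q1 -10 q6 -19
  tool shares [ 0.    -0.008  0.072] rows>=0.2
  turn share z -0.0001 rows>=0.0
```

Call:
{"method": "move_arm", "body": {
  "motion": [
    {"linear":[0,-0.007,0.02],"angular":[0,0,0]},
    {"linear":[0,0,0.02],"angular":[0,0,0]},
    {"linear":[0,0,0.015],"angular":[0,0,0]},
    {"linear":[0,0,0.01],"angular":[0,0,0]},
    {"linear":[0,0,0.007],"angular":[0,0,0]},
    {"linear":[0,0,0],"angular":[0,0,0]},
    {"linear":[0,0,0],"angular":[0,0,0]},
    {"linear":[0,0,0],"angular":[0,0,0]},
    {"linear":[0,0,0],"angular":[0,0,0]},
    {"linear":[0,0,0],"angular":[0,0,0]}
  ]
}}

```text
time: 49.5
ee_pos: [629.0, 21.4, 14.2]
eef_rot: [0.0, -0.077, 0.997, -0.0]
wrist_force: [-4.7, -0.6, 5.1]
opening: 45.3
gripper_force: 47.6
```

Call:
{"method": "move_arm", "body": {
  "motion": [
    {"linear":[0,0,0],"angular":[0,0,0]},
    {"linear":[0,0,0],"angular":[0,0,0]},
    {"linear":[0,0,0],"angular":[0,0,0]},
    {"linear":[0,0,0],"angular":[0,0,0]},
    {"linear":[0,0,0],"angular":[0,0,0]},
    {"linear":[0,0,0],"angular":[0,0,0]},
    {"linear":[0,0,0],"angular":[0,0,0]},
    {"linear":[0,0,-0.05],"angular":[0,0,0]},
    {"linear":[0,0,-0.25],"angular":[0,0,0]},
    {"linear":[0,0,-0.25],"angular":[0,0,0]}
  ],
  "grip": 100
}}

```text
time: 50.75
ee_pos: [628.7, 21.4, 125.2]
eef_rot: [-0.0, -0.077, 0.997, 0.0]
wrist_force: [0.9, -0.4, 0.2]
opening: 85.4
gripper_force: 0.0
```

Call:
{"method": "move_arm", "body": {
  "motion": [
    {"linear":[0,0,-0.2],"angular":[0,0,0]},
    {"linear":[0,0,-0.2],"angular":[0,0,0]},
    {"linear":[0,0.25,0],"angular":[0,0,0]},
    {"linear":[0,0.25,0],"angular":[0,0,0]},
    {"linear":[0,0.25,0],"angular":[0,0,0]},
    {"linear":[0,0.25,0],"angular":[0,0,0]},
    {"linear":[0,0.2,0],"angular":[0,0,0]},
    {"linear":[0,0,0],"angular":[0,0,0]},
    {"linear":[0,0,0],"angular":[0,0,0]},
    {"linear":[0,0,0],"angular":[0,0,0]}
  ]
}}

```text
time: 52.0
ee_pos: [592.8, 257.4, 203.7]
eef_rot: [0.0, -0.076, 0.997, -0.0]
wrist_force: [0.5, -1.2, 0.2]
opening: 85.5
gripper_force: 0.0
```

```bash
python3 plan.py 600 250 200;python3 - <<'E'
from plant import viewer
from h import *
c=viewer.read_camera("top");P=cloud(c);cv2.imwrite("pics/t9.png",c["frame"][:,:,::-1])
for k,xy in dict(gold=(629,20),turq=(459,22),brown=(452,-124),green=(465,-263)).items(): print(k,obj(c,xy,44,75,(30,60),P))
print("salt",obj(c,(623,-124),62,60,(40,75),P,sv=(-1,0)))
E
```

```text
t 52.00 pos [592.8 257.4 203.7] psi -171.3 tilt 0.02 open 85.5 gf 0 q1 12 q6 3
  tool shares [-0.03  -0.042  0.019] rows>=0.2
gold {'n': 858, 'c': (629.0, 20.4), 'zmed': 45.2, 'size': (102, 46), 'deg': 9.6}
turq {'n': 871, 'c': (459.4, 21.1), 'zmed': 45.0, 'size': (100, 45), 'deg': -2.6}
brown {'n': 459, 'c': (452.8, -123.8), 'zmed': 45.5, 'size': (98, 48), 'deg': -0.9}
green {'n': 910, 'c': (466.8, -261.8), 'zmed': 45.2, 'size': (100, 49), 'deg': 2.7}
salt {'n': 390, 'c': (622.2, -122.1), 'zmed': 63.1, 'size': (52, 47), 'deg': -45.1}
```

View pics/t9.png

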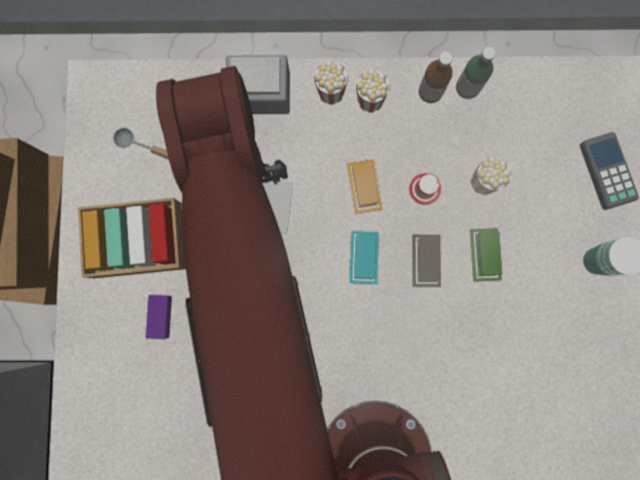

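The top view shows all four tins on their own mats (364,186), (364,257), (426,260) and (486,254), and the tub on the coaster (425,188). All are within about 2 mm, and the arm is clear.

```bash
python3 -c "
from plant import job;print(job.hand_in())"
```

```text
the job is handed in; nothing more can be done
None
```

The job is handed in at about 52 s of the 128 s allowed: all four tins stand on their own mats and the salt tub on the coaster, each about 2 mm or less off centre by the top camera, with everything released; the hand-in gave no verdict.

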